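# Gauge the spacer sleeves and kit the gel-casting tray

### The job

Make up the gel-casting kit. Try the spacer sleeves one at a time on the steel gauge pin, first green, then yellow, then white if there is one: a sleeve that goes all the way down to the block belongs in any free round cavity of the kit tray, and one that stops at the top of the pin goes into the red reject dish. Also lay the spanner, comb and bracket, those that are there, fully home and flat in the cavities cut to their outlines, in whatever order you like, and leave the beaker, bottle and can where they stand.

Things in the scene. Friction and masses are not known exactly. Their poses are not given: they have to be found in the camera images.
- tray: kit tray, fixed: 200 (x) by 300 (y) slab, yellow floor 4 above the table, black foam with its top 14 above the table, so the cavities are 10 deep. Origin at the centre of its underside on the table. Each cavity is its part's outline plus 2 on every side and shows the yellow floor
- cavity_spanner (a point): on the yellow floor of the spanner-shaped cavity, where the spanner's origin comes when it lies home; the spanner's x axis (towards its jaws) then points along the tray's +y and its z up
- cavity_comb (a point): on the floor of the comb-shaped cavity, where the comb's origin comes; the comb's x axis then points along the tray's +y and its teeth (its +y) along the tray's -x
- cavity_bracket (a point): on the floor of the L-shaped cavity, where the bracket's origin comes; the bracket's x axis then points along the tray's -y and its short arm (its +y) along the tray's +x
- cavity_round0 (a point): centre, on the floor, of one of the three round (octagonal, 39 across) cavities in a row; each takes any one sleeve, standing; neighbours are 60 apart along the tray's y
- cavity_round1 (a point): centre, on the floor, of one of the three round (octagonal, 39 across) cavities in a row; each takes any one sleeve, standing; neighbours are 60 apart along the tray's y
- cavity_round2 (a point): centre, on the floor, of one of the three round (octagonal, 39 across) cavities in a row; each takes any one sleeve, standing; neighbours are 60 apart along the tray's y
- spanner: spanner, 70 g: red handle 80 long (x from -55 to 25), 14 wide (y), 20 high, ending towards +x in a steel open jaw 34 long, 32 wide, 10 high. Origin on its underside, on the handle's midline, 55 from the handle's free end; it balances near the origin, a good place to pinch across y. May be absent
- comb: orange gel comb, 50 g: bar 90 long (x), 16 wide (y), 10 high, with a grip rib on top 60 long, 12 wide, up to 22 high; five teeth 22 long and 6 high point to its +y. Origin on the underside at the bar's centre, below the rib's centre, where it can be pinched across y. May be absent
- bracket: aluminium L-shaped corner bracket, 70 g: long arm 70 long (x), 14 wide (y), 22 high; short arm 14 wide, 10 high, reaching from the long arm's +x end to y = +47. Origin on the underside at the middle of the long arm, near which it can be pinched across y. May be absent
- green_a: green plastic spacer sleeve: plain ring, outside diameter 34, height 24, 30 g; origin at its middle, z along the bore. Exactly one of green_a, green_b is present. Its bore is wide enough for the gauge pin or too tight; the letter does not tell which. Starts upright on the table, on a thin cork disc (look only)
- green_b: green plastic spacer sleeve: plain ring, outside diameter 34, height 24, 30 g; origin at its middle, z along the bore. Exactly one of green_a, green_b is present. Its bore is wide enough for the gauge pin or too tight; the letter does not tell which. Starts upright on the table, on a thin cork disc (look only)
- yellow_a: yellow plastic spacer sleeve: plain ring, outside diameter 34, height 24, 30 g; origin at its middle, z along the bore. Exactly one of yellow_a, yellow_b is present. Its bore is wide enough for the gauge pin or too tight; the letter does not tell which. Starts upright on the table, on a thin cork disc (look only)
- yellow_b: yellow plastic spacer sleeve: plain ring, outside diameter 34, height 24, 30 g; origin at its middle, z along the bore. Exactly one of yellow_a, yellow_b is present. Its bore is wide enough for the gauge pin or too tight; the letter does not tell which. Starts upright on the table, on a thin cork disc (look only)
- white_a: white plastic spacer sleeve: plain ring, outside diameter 34, height 24, 30 g; origin at its middle, z along the bore. At most one of white_a, white_b is present. Its bore is wide enough for the gauge pin or too tight; the letter does not tell which. Starts upright on the table, on a thin cork disc (look only)
- white_b: white plastic spacer sleeve: plain ring, outside diameter 34, height 24, 30 g; origin at its middle, z along the bore. At most one of white_a, white_b is present. Its bore is wide enough for the gauge pin or too tight; the letter does not tell which. Starts upright on the table, on a thin cork disc (look only)
- gauge: gauge, fixed: dark steel block 60 by 60 by 14 high with an upright polished pin, diameter 12, standing 30 above the block with its top 6 tapered to diameter 6. Origin at the centre of its underside
- gauge_base (a point): foot of the gauge pin, on the block's top; a fitting sleeve (bore about 14.5) slides down until it rests here
- gauge_tip (a point): top of the gauge pin, 30 above gauge_base; a tight sleeve (bore about 10) stops on the taper, its underside about 4 below the tip
- dish: red reject dish, fixed: open box 140 (x) by 90 (y) by 30 high, walls and floor 4 thick. Origin at the centre of its underside; its yaw varies
- beaker: bystander: glass beaker, radius 32, 85 high; origin at the centre of its underside. Leave alone
- reagent: bystander: reagent bottle with blue cap, radius 30, 130 high; origin at the centre of its underside. Leave alone
- can: bystander: brass-coloured can, radius 35, 90 high; origin at the centre of its underside. Leave alone. May be absent
There are look-alikes about, which are no part of the job. Of the things that look like the comb, the smallest one is meant. Several things have the shape of the spanner; the one meant has the colours described above.

How it is judged:
On the way, in this order (a step that is already met when the one before it is completed fails the run):
1. the green sleeve has been tried on the gauge pin: all the way down, or stopped on the taper at the pin's top (((horizontal distance between green_a and gauge_base below 0.005 m and z of green_a in the frame of gauge_base below 0.016 m) or (horizontal distance between green_b and gauge_tip below 0.005 m and z of green_b in the frame of gauge_tip below 0.011 m))), for 0.2 s.
2. the yellow sleeve has been tried on the gauge pin: all the way down, or stopped on the taper at the pin's top (((horizontal distance between yellow_a and gauge_tip below 0.005 m and z of yellow_a in the frame of gauge_tip below 0.011 m) or (horizontal distance between yellow_b and gauge_base below 0.005 m and z of yellow_b in the frame of gauge_base below 0.016 m))), for 0.2 s.
3. the white sleeve has been tried on the gauge pin: all the way down, or stopped on the taper at the pin's top (if present) (((horizontal distance between white_a and gauge_base below 0.005 m and z of white_a in the frame of gauge_base below 0.016 m) or (horizontal distance between white_b and gauge_tip below 0.005 m and z of white_b in the frame of gauge_tip below 0.011 m))), for 0.2 s.
At the end, for the whole second after the job is handed in: fitting sleeves on the floor of round cavities (within 6 mm, height 3 mm); tight sleeves inside the red dish; spanner, comb and bracket, if present, on the floors of their cavities (within 5 mm, height 3 mm, flat to 0.06 rad, aligned to 0.08 rad); all at rest (((horizontal distance between green_a and cavity_round0 below 0.006 m and z of green_a in the frame of cavity_round0 below 0.015 m) or (horizontal distance between green_a and cavity_round1 below 0.006 m and z of green_a in the frame of cavity_round1 below 0.015 m) or (horizontal distance between green_a and cavity_round2 below 0.006 m and z of green_a in the frame of cavity_round2 below 0.015 m)) and linear speed of each of green_a, green_b, yellow_a, yellow_b, white_a, white_b, spanner, comb, bracket below 0.02 m/s and x of green_b in the frame of dish between -0.066 and 0.066 m and y of green_b in the frame of dish between -0.041 and 0.041 m and z of each of green_b, yellow_a, white_b in the frame of dish below 0.045 m and x of yellow_a in the frame of dish between -0.066 and 0.066 m and y of yellow_a in the frame of dish between -0.041 and 0.041 m and ((horizontal distance between yellow_b and cavity_round0 below 0.006 m and z of yellow_b in the frame of cavity_round0 below 0.015 m) or (horizontal distance between yellow_b and cavity_round1 below 0.006 m and z of yellow_b in the frame of cavity_round1 below 0.015 m) or (horizontal distance between yellow_b and cavity_round2 below 0.006 m and z of yellow_b in the frame of cavity_round2 below 0.015 m)) and ((horizontal distance between white_a and cavity_round0 below 0.006 m and z of white_a in the frame of cavity_round0 below 0.015 m) or (horizontal distance between white_a and cavity_round1 below 0.006 m and z of white_a in the frame of cavity_round1 below 0.015 m) or (horizontal distance between white_a and cavity_round2 below 0.006 m and z of white_a in the frame of cavity_round2 below 0.015 m)) and x of white_b in the frame of dish between -0.066 and 0.066 m and y of white_b in the frame of dish between -0.041 and 0.041 m and horizontal distance between spanner and cavity_spanner below 0.005 m and z of spanner in the frame of cavity_spanner below 0.003 m and angle between each of spanner, comb, bracket's own z axis and vertical below 0.06 rad and angle between the x axis of each of spanner, comb, bracket and the y axis of tray, either way round below 0.08 rad and horizontal distance between comb and cavity_comb below 0.005 m and z of comb in the frame of cavity_comb below 0.003 m and horizontal distance between bracket and cavity_bracket below 0.005 m and z of bracket in the frame of cavity_bracket below 0.003 m); the robot touches nothing.
It fails at once if the beaker is pushed more than 3 cm or tipped over (distance of beaker from where it was at the start of the episode above 0.03 m or angle between beaker's own z axis and vertical above 0.5 rad).
It fails at once if the reagent is pushed more than 3 cm or tipped over (distance of reagent from where it was at the start of the episode above 0.03 m or angle between reagent's own z axis and vertical above 0.5 rad).
It fails at once if the can is pushed more than 3 cm or tipped over (distance of can from where it was at the start of the episode above 0.03 m or angle between can's own z axis and vertical above 0.5 rad).
Of green_a, green_b only 1 to 1 are there at a start; the rules pass over those that are not, and their reading is None.
Of yellow_a, yellow_b only 1 to 1 are there at a start; the rules pass over those that are not, and their reading is None.
Of white_a, white_b, can only 1 to 1 are there at a start; the rules pass over those that are not, and their reading is None.
Of spanner, comb, bracket only 2 to 3 are there at a start; the rules pass over those that are not, and their reading is None.
At some moment in a run one of spanner, comb, bracket, green_a, green_b, yellow_a, yellow_b, white_a, white_b may be knocked a few centimetres aside while the robot is not near it.
It also fails if it takes over 210 s, if anything falls off the work surface, if the arm or the gripper's body presses on something with over 40 N, if the wrist force passes 120 N, or if a joint passes its speed limit or range.

### The arm

A 7-joint arm with a two-finger parallel gripper is mounted at the origin on the work surface. World frame = base frame: x ahead of the robot, y to its left, z up, the work surface at z = 0. Lengths are in m, angles in rad, forces in N, time in s.
With the tool pointing down it reaches from about 0.425 to 0.875 m from the base axis. Payload 4.7 kg.
Tool frame: the origin (TCP) lies at the very end of the fingers, on their centre line; the grasp point (between the pads) lies 19 mm behind it; z points along the fingers, y is the direction in which the jaws open and shut (so a half turn about z gives the same grasp; the last joint's range is limited). The gripper opens to 87 mm and grips with 3 to 60 N. Pads are 19 mm wide; open, the fingers measure 117 mm over their backs; the gripper's body (75 mm by 190 mm) begins 51 mm behind the grasp point.
Start: joints at [1.174, 0.321, -0.07, 1.45, 0.023, 1.371, -0.057], TCP at [0.26, -0.596, 0.197] pointing down, gripper open.
Joint ranges: [-2.86, 2.86], [-0.3, 2.09], [-1.38, 1.24], [0.06, 2.45], [-1.56, 4.7], [0.09, 2.05], [-2.69, 2.69]. Speed limits (rad/s): [2.57, 2.57, 3.14, 3.14, 3.14, 3.14, 3.14].

### API

Orientations are given as a rotation vector (axis times angle).
In Python, from bench import * gives the robot as it stands.
- The arm moves only by the shell command python3 -m jog 'ROWS' [OPENING] [FORCE]. ROWS is JSON, a list of rows, each a list of 4 numbers: the shift along the world's x, y, z in mm, then the turn about the world's z in rad. In form: [[x, y, z, twist], ...]. A call has exactly 8 rows; each row is the pose to reach, as a shift and turn from the pose commanded when the call began; what a row does not reach only later rows make up. A row lasts 1/8 s, in which the tool goes at most 62.5 mm and 10.7 degrees, less where a joint would pass 70% of its speed; a pose out of reach is approached as far as the arm can. A call with a gripper value outside its range is refused whole. OPENING is the opening, from -1 (shut) to 1 (fully open), set as the call begins (- or left out, the last holds). The fingers move at their own pace and stop on an object; FORCE is the grip in N (left out, the last holds). Time passes only in rows, so rows that repeat a pose let the fingers close, or fill a call up. It gives the time, the measured TCP pose, the force and the opening at its end, in the units of the state.
- get_state(): the state, without advancing time (a new reading comes with each control period).
- get_image(name): name is "scene" or "side" or "wrist"; returns a dict with "image" (420x560x3 uint8, red, green, blue), "fx", "fy", "cx", "cy" (pixels), "D" ([k1, k2, p1, p2, k3] as OpenCV has them; the pictures are not rectified), "position" and "rotation" of the camera in the world; the wrist camera has in their place "tool_from_camera" (4x4, takes a point from camera to tool coordinates, whose origin is the TCP and whose axes are the flange's). Camera axes: x right, y down, z forward; pixel columns grow to the right and rows downward; lengths in m; the calibration is good to about 2 mm. A picture is of the moment at which its call begins: read the wrist's pose just before it. There is no depth.
- close_job(): hands the job in, once; it reports no verdict.
The state is a dict: "time": time; "joint_positions": joint angles; "qd": joint speeds; "joint_torque": joint torques, N m; "position": TCP position; "tool_rot": TCP orientation; "ft_force": force on the tool from outside, world axes, zero at the start; "torque": the same for the moment, N m; "grip_width": opening from 0.0 (shut) to 1.0 (fully open).
Only numpy, scipy, OpenCV 4.12 (cv2) and the standard library are available. Lean on these libraries where they do the work, as an engineer would, in place of code of your own. Each camera call takes 0.05 s, during which the arm holds its last target. There are 200 camera calls.

## Working session

There is one attempt and no reset: what is moved stays moved. The work goes in short steps, Python scripts to look and compute and a shell command to move; the robot and the scene stay as the last step left them, time stands still between calls to the robot, and variables do not carry over. Pictures are saved under pics/ and viewed, about 12 in all and at most 16, crops included, and the job is handed in when it is done.

```bash
ls; mkdir -p pics
cat > h.py <<'E'
from bench import *
import numpy as np, cv2
from scipy.spatial.transform import Rotation as R
def shot(name):
    s=get_state(); d=get_image(name)
    if name=="wrist":
        T=np.eye(4);T[:3,:3]=R.from_rotvec(s["tool_rot"]).as_matrix();T[:3,3]=s["position"]
        C=T@np.array(d["tool_from_camera"]); d["P"]=C[:3,3]; d["Rm"]=C[:3,:3]
    else:
        d["P"]=np.array(d["position"]); r=np.array(d["rotation"]); d["Rm"]=r if r.shape==(3,3) else R.from_rotvec(r).as_matrix()
    d["K"]=np.array([[d["fx"],0,d["cx"]],[0,d["fy"],d["cy"]],[0,0,1.]]); d["D"]=np.array(d["D"],float)
    return d
def save(d,fn): cv2.imwrite("pics/"+fn,d["image"][:,:,::-1])
def world(d,px,z):
    p=cv2.undistortPoints(np.array(px,float).reshape(-1,1,2),d["K"],d["D"]).reshape(-1,2)
    v=np.c_[p,np.ones(len(p))]@d["Rm"].T
    return d["P"]+v*((z-d["P"][2])/v[:,2])[:,None]
def pix(d,X):
    X=(np.atleast_2d(X)-d["P"])@d["Rm"]
    return cv2.projectPoints(X,np.zeros(3),np.zeros(3),d["K"],d["D"])[0].reshape(-1,2)
E
python3 - <<'E'
from h import *
s=get_state();print(s)
for n in("scene","side","wrist"):
    d=shot(n);save(d,n+"0.png");print(n,d["P"],d["Rm"].round(3).tolist(),d["fx"])
E
```

```text
pics
{'time': 0.0, 'joint_positions': array([ 1.1741078 ,  0.32183521, -0.07006529,  1.45169501,  0.02261896,
        1.3707856 , -0.05693255]), 'qd': array([-1.61578134e-05, -1.63254225e-04,  1.28061959e-03,  4.15197191e-04,
        1.83754209e-04,  3.41262822e-04, -8.05356172e-04]), 'joint_torque': array([-2.17192942e-04, -4.91294825e+01, -4.04057242e-01, -3.12525415e+01,
       -6.37814845e-02,  4.38063231e-02,  1.86629118e-04]), 'position': array([ 0.25925626, -0.59539403,  0.19564344]), 'tool_rot': array([-3.07373591e+00, -6.40332045e-01,  8.08558548e-04]), 'ft_force': array([-0.31516786, -0.01393061, -1.02269373]), 'torque': array([ 0.00903076,  0.04261886, -0.03198266]), 'grip_width': 1.0036694497896819}
scene [ 0.98893221 -0.53673885  0.89995496] [[0.756, 0.524, -0.392], [0.655, -0.613, 0.443], [-0.008, -0.592, -0.806]] 394.98572874275516
side [0.17966276 0.85469703 1.1211298 ] [[-0.918, -0.298, 0.262], [-0.397, 0.667, -0.63], [0.013, -0.682, -0.731]] 519.0433412969326
wrist [ 0.33097863 -0.56388328  0.383082  ] [[0.4, -0.879, -0.261], [-0.917, -0.384, -0.112], [-0.002, 0.284, -0.959]] 312.39292405379064
```

View pics/scene0.png

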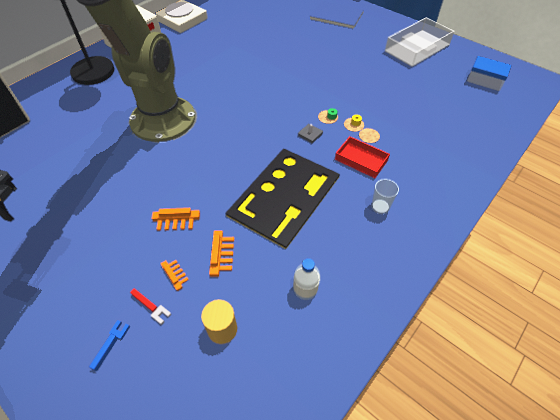

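View pics/side0.png

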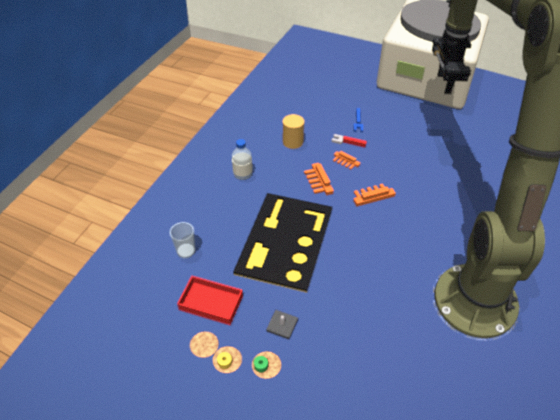

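The scene shows green (332,114) and yellow (356,119) sleeves on corks, with the third cork empty, so there is no white sleeve. The gauge is at (310,132) and the dish at (362,157). The small comb is at (175,274) and the red spanner at (150,305). There is no bracket, and the can is present. Next I measure these.

```bash
cat >> h.py <<'E'
def blobs(d,cond,zt,amin=12,roi=None):
    im=cv2.cvtColor(np.ascontiguousarray(d["image"]),cv2.COLOR_RGB2HSV).astype(int)
    m=cond(im[...,0],im[...,1],im[...,2]).astype(np.uint8)
    if roi: mm=np.zeros_like(m);mm[roi[1]:roi[3],roi[0]:roi[2]]=1;m=m*mm
    out=[]
    for c in cv2.findContours(m,cv2.RETR_EXTERNAL,cv2.CHAIN_APPROX_NONE)[0]:
        a=cv2.contourArea(c)
        if a<amin: continue
        M=cv2.moments(c);u=[M["m10"]/M["m00"],M["m01"]/M["m00"]]
        w=world(d,c.reshape(-1,2),zt)[:,:2]
        r=cv2.minAreaRect((w*1000).astype(np.float32))
        out.append(dict(a=a,u=np.round(u,1),w=world(d,[u],zt)[0][:2].round(4),rc=np.round(r[0],1),rs=np.round(r[1],1),ra=round(r[2],1),c=c))
    return out
def show(n,b):
    for x in b: print(n,x["a"],x["u"],x["w"],"rect",x["rc"],x["rs"],x["ra"])
Y=lambda h,s,v:(h>24)&(h<34)&(s>150)&(v>120)
G=lambda h,s,v:(h>45)&(h<85)&(s>120)&(v>60)
RD=lambda h,s,v:((h<4)|(h>174))&(s>150)&(v>80)
O=lambda h,s,v:(h>5)&(h<16)&(s>190)&(v>120)
BK=lambda h,s,v:(v<45)
E
python3 - <<'E'
from h import *
R1={"scene":(140,80,420,360),"side":(150,90,400,390)}
for n in("scene","side"):
    d=shot(n);r=R1[n];print(n)
    show("yellow",blobs(d,Y,.004,roi=r)); show("green",blobs(d,G,.024,roi=r));show("red",blobs(d,RD,.02,roi=r))
    show("orange",blobs(d,O,.01,roi=r,amin=60));show("dark",blobs(d,BK,.014,roi=r,amin=100))
    if n=="wrist":pass
E
```

```text
scene
yellow 228.5 [286.1 220.1] [ 0.5968 -0.0511] rect [598.  -58.2] [ 34.9 111.9] 8.1
yellow 130.0 [246.2 205.7] [ 0.4786 -0.0867] rect [477.6 -86.3] [45.3 82.2] 42.7
yellow 73.0 [267.1 186.8] [0.4776 0.0038] rect [477.8   3.8] [33.1 30.9] 3.9
yellow 237.0 [314.4 184. ] [0.5767 0.1028] rect [575.  103.3] [41.1 84.4] 7.4
yellow 66.0 [278.2 173.8] [0.4693 0.0637] rect [469.6  63.5] [35.3 30.6] 16.4
yellow 58.0 [288.9 161.7] [0.4619 0.1231] rect [461.6 123. ] [35.1 30.8] 59.3
yellow 41.0 [356.5 117.8] [0.5065 0.4286] rect [507.  427.7] [30.5 30.6] 40.5
green 72.5 [332.  113.2] [0.4415 0.3729] rect [442.5 374.8] [30.3 51.8] 36.4
red 102.5 [147.1 302.9] [ 0.5073 -0.4573] rect [ 504.2 -457.8] [55.4 14. ] 4.2
red 1196.0 [361.8 156.5] [0.6274 0.2731] rect [625.  274.3] [145.9 114.4] 6.1
orange 76.0 [216.9 258. ] [ 0.5405 -0.2611] rect [ 542.4 -245.3] [ 53.4 118.6] 40.7
orange 200.0 [174.3 216.7] [ 0.3566 -0.2471] rect [ 358.4 -246.3] [121.6  52.1] 60.8
side
yellow 13.5 [313.7 213.1] [ 0.4961 -0.1082] rect [ 490.3 -105.9] [19.  32.1] 67.6
green 136.5 [260.8 363.6] [0.4312 0.3878] rect [430.3 388.2] [27.3 35. ] 25.5
red 1901.0 [210.  299.7] [0.621  0.2816] rect [622.3 280.4] [145.5 102.1] 6.4
red 93.5 [354.4 141.1] [ 0.485 -0.448] rect [ 486.5 -448.1] [73.3 27.3] 2.9
orange 84.0 [375.2 196.5] [ 0.35   -0.2407] rect [ 347.9 -244.4] [92.7 24.4] 42.2
dark 3496.0 [275.4 239.5] [0.5536 0.0342] rect [531.5  19.1] [193.8 297. ] 7.7
```

```bash
python3 - <<'E'
from h import *
d=shot("scene")
print("comb",world(d,[(172,274)],.01),"spanner",world(d,[(150,305)],.01),"jaw",world(d,[(162,315)],.01),"gauge",world(d,[(310,131)],.014))
d=shot("side")
print("comb",world(d,[(347,159)],.01),"sp",world(d,[(350,140)],.01),"jaw",world(d,[(337,138)],.01),"gauge",world(d,[(283,323)],.014))
E
python3 -m jog '[[40,30,30,0],[80,60,60,0],[120,90,90,0],[160,110,90,0],[200,120,90,0],[220,130,90,0],[220,130,90,0],[220,130,90,0]]'
python3 - <<'E'
from h import *
d=shot("wrist");save(d,"w1.png");print(d["P"],d["Rm"][:,2],get_state()["position"])
E
```

```text
comb [[ 0.48789698 -0.3668376   0.01      ]] spanner [[ 0.51132456 -0.45524884  0.01      ]] jaw [[ 0.55256984 -0.45244347  0.01      ]] gauge [[0.43281611 0.26536988 0.014     ]]
comb [[ 0.48181176 -0.36482875  0.01      ]] sp [[ 0.50319974 -0.45923682  0.01      ]] jaw [[ 0.54637287 -0.45086183  0.01      ]] gauge [[0.42980191 0.26474315 0.014     ]]
time: 1.35
position: [0.4775, -0.4675, 0.2867]
tool_rot: [3.076, 0.637, -0.003]
ft_force: [-0.5, 0.3, -0.4]
grip_width: 0.997
[ 0.54939682 -0.4356276   0.4738981 ] [-0.26196663 -0.11365697 -0.95836088] [ 0.47732277 -0.46770382  0.28693883]
```

View pics/w1.png

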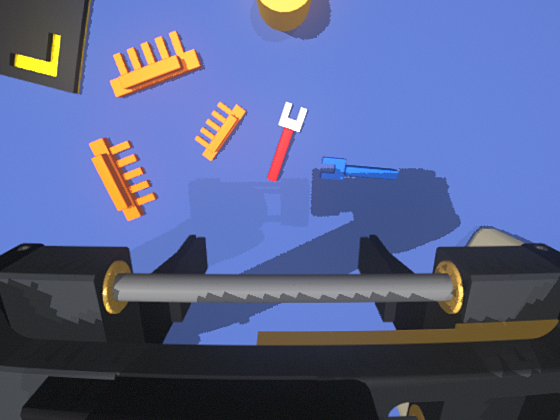

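The wrist view shows the small comb at (222,130) with its teeth to the upper left, and the red spanner at (285,145) with its jaws up. Now their exact axes.

```bash
cat >> h.py <<'E'
def yaw(): 
    x=R.from_rotvec(get_state()["tool_rot"]).as_matrix()[:,0]; return np.degrees(np.arctan2(x[1],x[0]))
def hsv(d,roi):
    x0,y0,x1,y1=roi; return cv2.cvtColor(np.ascontiguousarray(d["image"]),cv2.COLOR_RGB2HSV)[y0:y1,x0:x1].astype(int)
E
python3 - <<'E'
from h import *
d=shot("wrist");print(yaw())
show("red",blobs(d,RD,.018,roi=(250,90,320,190)))
for b in blobs(d,O,.0,roi=(190,95,250,165),amin=100): show("comb0",[b])
show("comb0.008",blobs(d,O,.008,roi=(190,95,250,165),amin=30))
h=hsv(d,(190,95,250,165)); print(h[25:45:4,20:50:5].tolist())
im=cv2.resize(d["image"][90:190,190:320],(780,600),interpolation=cv2.INTER_CUBIC);cv2.imwrite("pics/w1c.png",im[:,:,::-1])
E
```

```text
23.349313174524646
red 427.5 [279.7 153.8] [ 0.4908 -0.4571] rect [ 489.6 -457.2] [78.1 13.4] 4.0
[[[15, 167, 255], [115, 124, 223], [14, 125, 255], [19, 176, 255], [21, 169, 255], [19, 177, 255]], [[22, 174, 255], [19, 173, 255], [114, 135, 228], [22, 169, 255], [21, 169, 255], [9, 178, 232]], [[114, 129, 224], [22, 173, 255], [21, 178, 255], [21, 170, 255], [11, 180, 246], [121, 97, 142]], [[7, 156, 238], [114, 135, 226], [22, 170, 255], [21, 173, 255], [8, 167, 202], [116, 114, 213]], [[22, 180, 255], [19, 177, 255], [21, 173, 255], [8, 177, 216], [121, 98, 143], [116, 116, 220]]]
```

View pics/w1c.png

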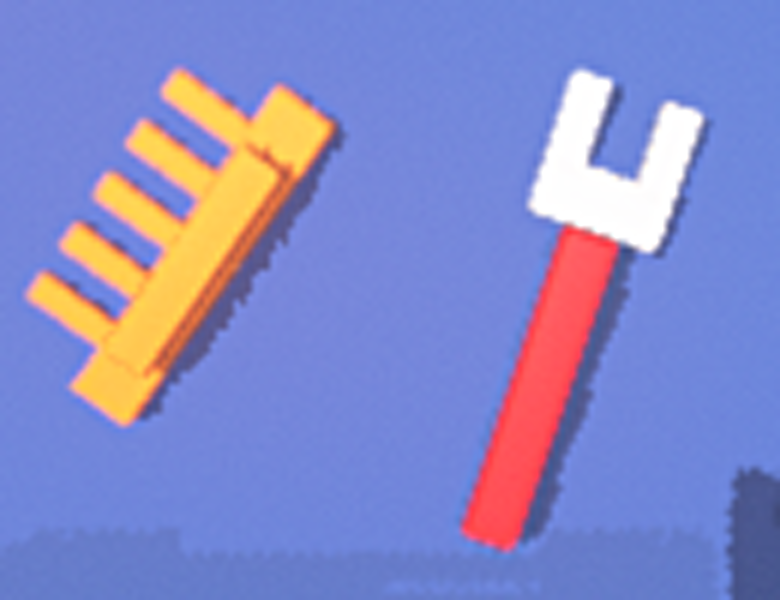

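Run:
```python
from h import *
d=shot("wrist")
f=lambda u,v:(190+u/6-.4,90+v/6-.4)
a=world(d,[f(128,365),f(263,162)],.022)[:,:2];b=world(d,[f(98,405),f(305,105)],.01)[:,:2]
for w in(a,b): v=w[1]-w[0];print(w.mean(0),np.linalg.norm(v),np.degrees(np.arctan2(v[1],v[0])))
print(get_state()["position"])
```

```text
[ 0.48531561 -0.37004209] 0.05861263829950145 -12.760228101178964
[ 0.4856158  -0.36876061] 0.08983955060254474 -13.696494254440545
[ 0.47771956 -0.46743277  0.28707686]
```

```bash
python3 -m jog '[[10,5,-30,-0.1],[20,8,-70,-0.2],[27,11,-120,-0.3],[27,11,-180,-0.338],[27,11,-220,-0.338],[27,11,-225,-0.338],[27,11,-225,-0.338],[27,11,-225,-0.338]]' 0.15 20
python3 - <<'E'
from h import *
print(yaw(),get_state()["position"]);d=shot("wrist");save(d,"w2.png")
b=blobs(d,RD,.018,amin=100);show("r",b)
E
```

```text
time: 2.5
position: [0.5079, -0.4564, 0.0648]
tool_rot: [3.136, 0.114, 0.005]
ft_force: [0.2, 0.4, 1.0]
grip_width: 0.578
4.147557035844804 [ 0.50788079 -0.45642429  0.0647848 ]
r 1362.5 [282.2 229.4] [ 0.4941 -0.4568] rect [ 491.9 -456.8] [76.  12.9] 4.6
```

View pics/w2.png

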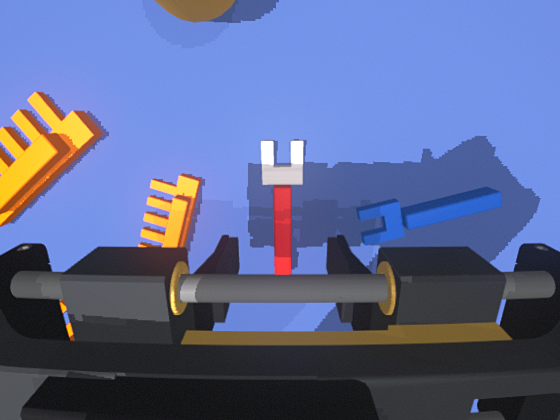

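The spanner is centred between the fingers, with the blue one and the comb clear of them. Descend and grasp.

```bash
python3 -m jog '[[-3,0,-20,0],[-3,0,-40,0],[-3,0,-53,0],[-3,0,-53,0],[-3,0,-53,0],[-3,0,-53,0],[-3,0,-53,0],[-3,0,-53,0]]' - 20
python3 -m jog '[[0,0,0,0],[0,0,0,0],[0,0,0,0],[0,0,0,0],[0,0,0,0],[0,0,0,0],[0,0,0,0],[0,0,0,0]]' -1 25
python3 -m jog '[[0,0,20,0],[0,0,50,0],[0,0,100,0],[0,0,150,0],[0,0,180,0],[0,0,180,0],[0,0,180,0],[0,0,180,0]]'
```

```text
time: 3.55
position: [0.5037, -0.4551, 0.0092]
tool_rot: [3.139, 0.114, 0.001]
ft_force: [0.3, -0.6, -0.4]
grip_width: 0.575
time: 4.55
position: [0.5036, -0.4549, 0.0088]
tool_rot: [3.139, 0.114, -0.0]
ft_force: [-0.0, -0.0, 0.1]
grip_width: 0.001
time: 5.55
position: [0.5028, -0.4544, 0.1872]
tool_rot: [-3.138, -0.114, 0.003]
ft_force: [0.1, 0.1, 0.0]
grip_width: 0.004
```

The gripper closed fully with nothing in it, so I look again.

Run:
```python
from h import *
print(yaw());d=shot("wrist");save(d,"w3.png");show("r",blobs(d,RD,.018,amin=50))
d=shot("side");show("r",blobs(d,RD,.018,amin=30,roi=(300,90,400,200)))
```

```text
4.173539698912922
r 666.0 [284.8 188.5] [ 0.492  -0.4571] rect [ 489.6 -457. ] [79.  12.9] 4.6
r 104.0 [354.3 140.8] [ 0.4866 -0.4516] rect [ 487.9 -451.8] [74.9 29.9] 2.9
```

View pics/w3.png

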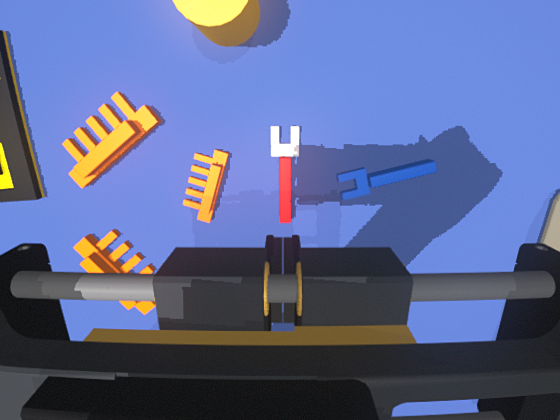

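Run:
```python
from h import *
s=get_state();p=s["position"];Rm=R.from_rotvec(s["tool_rot"]).as_matrix()
d=shot("wrist")
print("tcp pix",pix(d,[p,p-.019*Rm[:,2]]),np.array(d["tool_from_camera"]).round(4).tolist())
S=shot("side");print(pix(S,[p]));C=shot("scene");print(pix(C,[p]))
a=cv2.resize(S["image"][20:160,280:440],(640,560));b=cv2.resize(d["image"][180:320,200:360],(640,560))
cv2.imwrite("pics/z3.png",np.hstack([cv2.resize(a,(400,350)),cv2.resize(b,(400,350))])[:,:,::-1])
```

```text
tcp pix [[283.44486051 235.83538469]
 [283.56018953 248.31093455]] [[0.0006, -0.9589, -0.2838, 0.0781], [1.0, 0.0005, 0.0004, -0.0008], [-0.0002, -0.2838, 0.9589, -0.1873], [0.0, 0.0, 0.0, 1.0]]
[[355.11970143  96.94933981]]
[[124.59814332 267.54028722]]
```

View pics/z3.png

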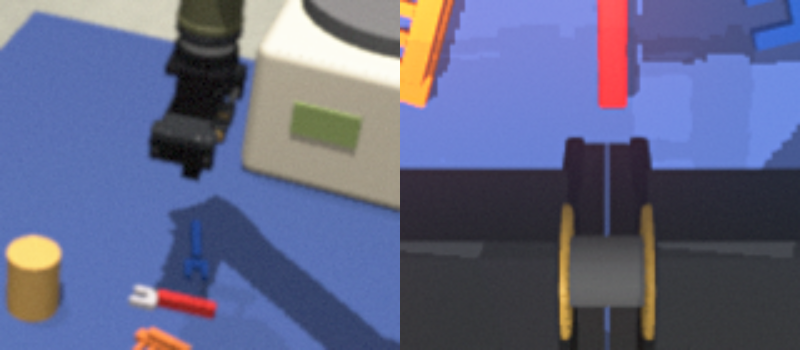

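```bash
python3 -m jog '[[1,-2,-40,0],[1,-2,-80,0],[1,-2,-130,0],[1,-2,-160,0],[1,-2,-175,0],[1,-2,-184,0],[1,-2,-184,0],[1,-2,-184,0]]' 0.15
python3 -m jog '[[0,0,-2,0],[0,0,-2,0],[0,0,-2,0],[0,0,-2,0],[0,0,-2,0],[0,0,-2,0],[0,0,-2,0],[0,0,-2,0]]' -1 25
```

```text
time: 6.8
position: [0.5054, -0.4577, 0.0063]
tool_rot: [3.138, 0.114, 0.003]
ft_force: [-0.3, 0.1, 0.4]
grip_width: 0.572
time: 7.8
position: [0.5046, -0.4569, 0.0028]
tool_rot: [3.139, 0.114, -0.0]
ft_force: [-0.1, -0.3, -0.1]
grip_width: 0.0
```

Run:
```python
from h import *
d=shot("wrist");a=cv2.resize(d["image"][180:320,200:360],(400,350))
S=shot("side");b=cv2.resize(S["image"][90:190,290:405],(400,350),interpolation=cv2.INTER_CUBIC)
cv2.imwrite("pics/z4.png",np.hstack([a,b])[:,:,::-1]);s=get_state();print(s["position"],s["grip_width"],pix(S,[s["position"]]))
```

```text
[ 0.50456099 -0.45692509  0.00276254] 0.005057215003920017 [[349.18475455 141.95801064]]
```

View pics/z4.png

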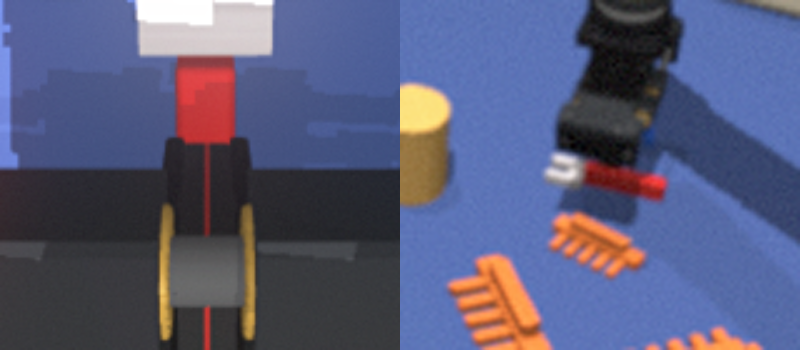

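The red handle shows through the gap between the shut fingers, so the fingertips are above it. The true tips sit higher than the reported TCP. I'll open and feel downward gently.

```bash
python3 -m jog '[[0,0,0,0],[0,0,0,0],[0,0,0,0],[0,0,-2,0],[0,0,-4,0],[0,0,-6,0],[0,0,-8,0],[0,0,-8,0]]' 0.15
python3 - <<'E'
from h import *
S=shot("side");C=shot("scene")
b=cv2.resize(S["image"][90:190,290:405],(400,350),interpolation=cv2.INTER_CUBIC)
a=cv2.resize(C["image"][240:340,80:195],(400,350),interpolation=cv2.INTER_CUBIC)
cv2.imwrite("pics/z5.png",np.hstack([a,b])[:,:,::-1]);s=get_state();print(s["position"],s["grip_width"],s["ft_force"],pix(S,[s["position"]]),pix(C,[s["position"]]))
E
```

```text
time: 8.9
position: [0.5044, -0.4569, -0.0055]
tool_rot: [-3.139, -0.114, 0.001]
ft_force: [0.1, -0.0, 0.4]
grip_width: 0.568
[ 0.50457042 -0.45694731 -0.00521688] 0.575114467351376 [-0.113084    0.00900577 -0.52819011] [[348.95356168 143.77577879]] [[149.35902495 306.27209037]]
```

View pics/z5.png

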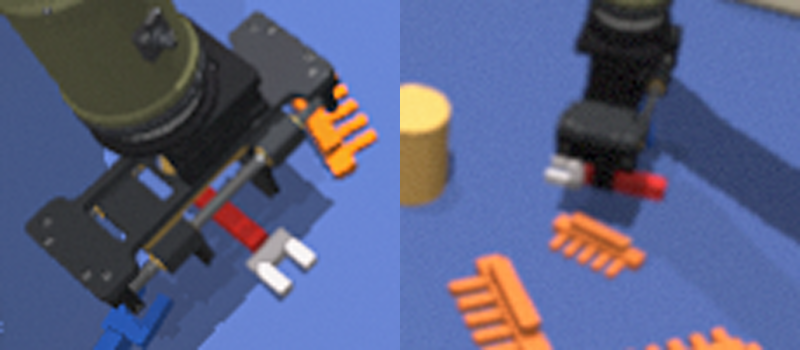

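```bash
python3 -m jog '[[0,0,-1,0],[0,0,-2,0],[0,0,-3,0],[0,0,-4,0],[0,0,-5,0],[0,0,-6,0],[0,0,-6,0],[0,0,-6,0]]'
python3 -m jog '[[0,0,0,0],[0,0,0,0],[0,0,0,0],[0,0,0,0],[0,0,0,0],[0,0,0,0],[0,0,0,0],[0,0,0,0]]' -1 15
```

```text
time: 10.0
position: [0.5046, -0.4569, -0.0112]
tool_rot: [3.139, 0.114, 0.0]
ft_force: [-0.7, -0.3, -0.2]
grip_width: 0.577
time: 11.0
position: [0.5046, -0.4569, -0.0112]
tool_rot: [3.14, 0.114, -0.0]
ft_force: [-0.6, 0.1, 0.5]
grip_width: 0.154
```

It is gripped (width 13 mm). The real fingertips sit about 19 mm above the reported TCP. Lift and carry it over the tray.

```bash
python3 -m jog '[[0,0,20,0],[0,0,60,0],[0,0,110,0],[0,0,160,0.1],[10,20,210,0.25],[20,50,240,0.4],[30,80,260,0.55],[40,110,260,0.7]]' - 15
python3 -m jog '[[10,40,0,0.15],[20,80,0,0.3],[30,120,0,0.45],[40,160,0,0.6],[50,190,0,0.75],[55,205,0,0.9],[55,205,0,0.93],[55,205,0,0.93]]'
python3 - <<'E'
from h import *
print(yaw());d=shot("wrist");save(d,"w6.png");show("y",blobs(d,Y,.004,amin=60))
print(get_state()["position"])
E
```

```text
time: 12.0
position: [0.5459, -0.3465, 0.2532]
tool_rot: [2.902, 1.189, 0.005]
ft_force: [0.1, -0.1, -0.5]
grip_width: 0.156
time: 13.0
position: [0.5993, -0.1434, 0.2495]
tool_rot: [2.073, 2.359, -0.001]
ft_force: [0.0, -0.7, -0.9]
grip_width: 0.158
97.36066349420824
y 876.5 [199.8 116.4] [ 0.48   -0.0873] rect [489.3 -76.7] [55.8 72.8] 8.3
y 1495.5 [290.3  96.7] [ 0.5974 -0.047 ] rect [599.4 -59.8] [ 35.5 114.8] 7.5
y 702.5 [203.7  44.9] [0.4789 0.0028] rect [479.    2.8] [37.7 36. ] 52.2
y 129.5 [298.3   4.3] [0.5924 0.0647] rect [592.7  64.5] [18.7 10.4] 7.6
y 164.0 [200.3   3.5] [0.4708 0.0509] rect [471.2  50.4] [34.   9.3] 6.1
[ 0.59919813 -0.14369865  0.24923283]
```

View pics/w6.png

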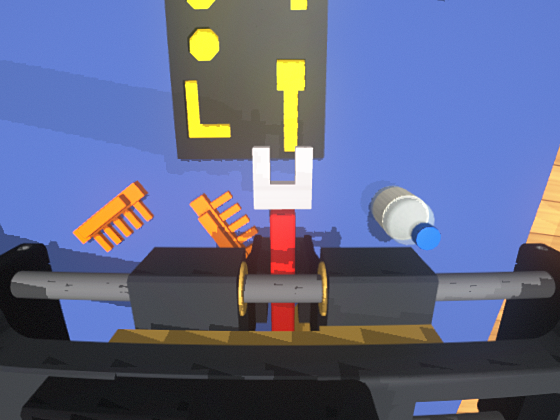

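Run:
```python
from h import *
s=get_state();p=s["position"];d=shot("wrist")
im=d["image"].astype(int);col=im[:,283];print([(r,col[r].tolist()) for r in range(140,216,3)])
Rm=R.from_rotvec(s["tool_rot"]).as_matrix()
zt=p[2]+.0112+.010
for px in [(283,209),(255,148),(309,148),(252,208),(312,208)]:
    print(px,((world(d,[px],zt)[0]-p)@Rm*1000).round(1))
```

```text
[(140, [134, 119, 84]), (143, [135, 119, 85]), (146, [136, 121, 88]), (149, [112, 100, 87]), (152, [97, 91, 89]), (155, [100, 94, 91]), (158, [96, 97, 119]), (161, [120, 137, 205]), (164, [120, 135, 200]), (167, [121, 135, 202]), (170, [119, 135, 202]), (173, [126, 143, 219]), (176, [125, 142, 217]), (179, [124, 142, 221]), (182, [156, 144, 143]), (185, [255, 250, 249]), (188, [246, 241, 241]), (191, [249, 245, 245]), (194, [250, 246, 246]), (197, [249, 245, 245]), (200, [250, 246, 246]), (203, [249, 245, 245]), (206, [249, 245, 245]), (209, [193, 109, 110]), (212, [173, 65, 70]), (215, [230, 67, 71])]
(283, 209) [ 25.5   0.6 -21.2]
(255, 148) [ 59.4 -14.2 -21.3]
(309, 148) [ 59.4  14.3 -21.3]
(252, 208) [ 26.1 -16.6 -21.2]
(312, 208) [ 26.1  16.8 -21.2]
```

```bash
python3 -m jog '[[0,30,0,0],[0,60,0,0],[0,82,-30,0],[0,82,-80,0],[0,82,-130,0],[0,82,-180,0],[0,82,-215,0],[0,82,-228,0]]'
python3 -m jog '[[0,0,0,0],[0,0,0,0],[0,0,0,0],[0,0,0,0],[0,0,-1,0],[0,0,-2,0],[0,0,-2,0],[0,0,-2,0]]'
python3 - <<'E'
from h import *
print(yaw());s=get_state();p=s["position"];d=shot("wrist");save(d,"w7.png");show("y",blobs(d,Y,.004,amin=60))
print(p, "target d mm", (np.array([.5997+.0000,-.0623])-p[:2])*1000)
E
```

```text
time: 14.1
position: [0.5977, -0.0611, 0.0184]
tool_rot: [-2.071, -2.358, 0.004]
ft_force: [0.5, -0.3, 0.0]
grip_width: 0.153
time: 15.1
position: [0.5995, -0.0599, 0.0187]
tool_rot: [-2.07, -2.363, 0.0]
ft_force: [0.4, -0.2, -0.7]
grip_width: 0.16
97.56445438474002
y 1575.5 [100.  235.1] [ 0.4716 -0.0826] rect [479.4 -77.6] [34.8 68.3] 7.6
y 708.5 [281.2 162.6] [ 0.593  -0.0147] rect [593.5 -14.7] [15.5 23. ] 7.0
y 2344.5 [107.3 114.1] [0.4788 0.0021] rect [478.1   1.7] [34.4 36.2] 6.1
y 2152.0 [286.   17.1] [0.5845 0.0711] rect [581.3  68.5] [42.4 23. ] 7.5
y 1951.5 [94.2 18.6] [0.4701 0.0578] rect [470.4  56.3] [35.  23.8] 4.5
[ 0.59951634 -0.05993295  0.01871359] target d mm [ 0.18366341 -2.36705165]
```

View pics/w7.png

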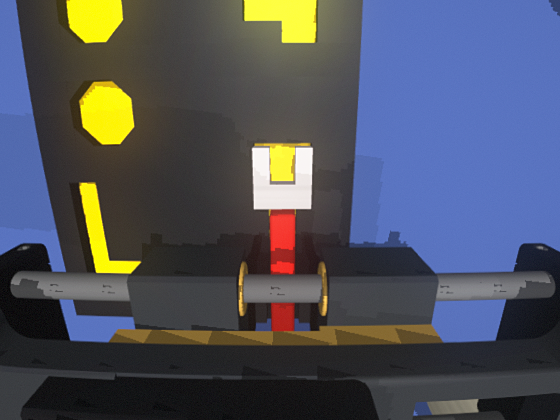

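```bash
python3 -m jog '[[0,-2,-4,0],[0,-2,-8,0],[0,-2,-12,0],[0,-2,-16,0],[0,-2,-18,0],[0,-2,-20,0],[0,-2,-20,0],[0,-2,-20,0]]'
python3 -m jog '[[0,0,-1,0],[0,0,-2,0],[0,0,-2,0],[0,0,-3,0],[0,0,-3,0],[0,0,-3,0],[0,0,-3,0],[0,0,-3,0]]'
python3 - <<'E'
from h import *
s=get_state();p=s["position"];d=shot("wrist");save(d,"w8.png")
print(p, s["ft_force"],"target d mm", (np.array([.5997+.0000,-.0623])-p[:2])*1000)
E
```

```text
time: 16.15
position: [0.5997, -0.0619, -0.0011]
tool_rot: [2.07, 2.363, 0.0]
ft_force: [0.7, 0.1, -0.6]
grip_width: 0.153
time: 17.15
position: [0.5996, -0.0619, -0.0042]
tool_rot: [2.07, 2.363, 0.0]
ft_force: [0.4, -1.4, -0.3]
grip_width: 0.158
[ 0.59958421 -0.06194175 -0.00418496] [ 0.36118325 -1.36541172 -0.34952031] target d mm [ 0.11579381 -0.35824528]
```

```bash
python3 -m jog '[[0,0,-1,0],[0,0,-2,0],[0,0,-2,0],[0,0,-2,0],[0,0,-2,0],[0,0,-2,0],[0,0,-2,0],[0,0,-2,0]]'
python3 -m jog '[[0,0,0,0],[0,0,0,0],[0,0,0,0],[0,0,20,0],[0,0,60,0],[0,0,120,0],[0,0,180,0],[0,0,180,0]]' -0.3
python3 - <<'E'
from h import *
print(yaw());s=get_state();d=shot("wrist");save(d,"w9.png");print(s["position"])
show("red",blobs(d,RD,.024,amin=60));show("y",blobs(d,Y,.004,amin=20))
E
```

```text
time: 18.2
position: [0.5995, -0.0619, -0.0062]
tool_rot: [2.07, 2.363, 0.0]
ft_force: [-0.8, -0.0, -0.2]
grip_width: 0.155
time: 19.2
position: [0.6036, -0.0615, 0.1816]
tool_rot: [2.063, 2.355, 0.011]
ft_force: [0.5, 0.0, -0.8]
grip_width: 0.351
97.58557965827922
[ 0.6036224  -0.06151153  0.18159334]
red 609.5 [276.5 192.8] [ 0.6008 -0.0746] rect [601.4 -75.5] [14.1 79.2] 7.4
y 36.5 [283.5 200.2] [ 0.6109 -0.0882] rect [611.1 -89.6] [ 1.2 53.3] 7.7
y 1055.0 [176.3 186.9] [ 0.4806 -0.0883] rect [489.6 -77.7] [57.1 72.2] 7.1
y 175.0 [276.1 135.1] [ 0.5921 -0.0121] rect [595.3 -11.6] [18.2 20.5] 7.1
y 874.5 [178.1 109.1] [0.4787 0.0026] rect [478.9   2.4] [37.3 36.7] 53.0
y 995.0 [173.4  51.9] [0.4703 0.0624] rect [470.  62.] [37.5 36.8] 6.4
y 2521.0 [275.6  32.3] [0.5776 0.0955] rect [577.3  91.7] [43.  70.9] 7.7
y 213.0 [168.4   4. ] [0.462  0.1095] rect [462.3 109. ] [33.1  8.8] 6.0
```

View pics/w9.png

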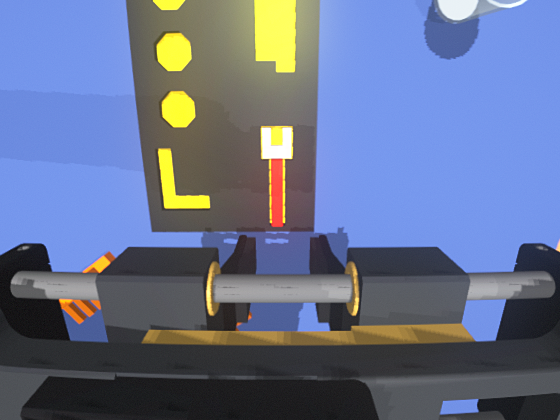

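The spanner lies home, with an even yellow rim around it. Now the comb.

```bash
python3 -m jog '[[-10,-30,10,-0.17],[-20,-60,18,-0.34],[-30,-90,18,-0.51],[-40,-120,18,-0.68],[-50,-150,18,-0.85],[-60,-180,18,-1.02],[-75,-210,18,-1.19],[-90,-240,18,-1.36]]' 0.15
python3 -m jog '[[-10,-30,0,-0.17],[-20,-50,0,-0.34],[-30,-68,0,-0.51],[-30,-68,0,-0.576],[-30,-68,0,-0.576],[-30,-68,0,-0.576],[-30,-68,0,-0.576],[-30,-68,0,-0.576]]'
cat >> h.py <<'E'
OC=lambda h,s,v:(h>4)&(h<24)&(s>140)&(v>150)
E
python3 - <<'E'
from h import *
print(yaw());s=get_state();d=shot("wrist");save(d,"w10.png");print(s["position"])
show("o",blobs(d,OC,.006,amin=150))
E
```

```text
time: 20.25
position: [0.5082, -0.3024, 0.1906]
tool_rot: [-3.095, -0.527, 0.003]
ft_force: [0.4, 0.1, -0.4]
grip_width: 0.577
time: 21.25
position: [0.4797, -0.3697, 0.1918]
tool_rot: [3.12, -0.364, -0.0]
ft_force: [0.6, 0.6, -0.3]
grip_width: 0.572
-13.315359347181358
[ 0.47967756 -0.36971408  0.19177465]
o 266.0 [241.1 308.9] [ 0.31   -0.2697] rect [ 309.6 -269.4] [38.8 24.9] 71.9
o 755.0 [280.4 177.8] [ 0.4789 -0.3665] rect [ 481.1 -356.6] [36.3 77. ] 77.0
o 585.5 [185.8 160.1] [ 0.5265 -0.2605] rect [ 525.2 -249.3] [ 24.9 130.7] 41.3
o 216.5 [239.5   7.3] [ 0.6716 -0.367 ] rect [ 665.4 -368.3] [58.  26.2] 76.1
```

View pics/w10.png

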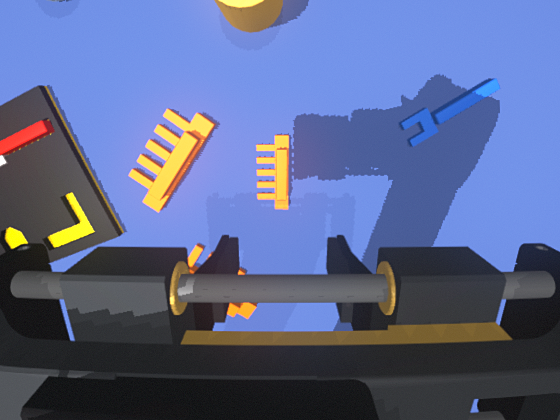

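Run:
```python
from h import *
s=get_state();p=s["position"];d=shot("wrist");Rm=R.from_rotvec(s["tool_rot"]).as_matrix()
h=hsv(d,(0,0,560,420));m=(OC(h[...,0],h[...,1],h[...,2]))
for r in range(132,214,6):
    c=np.where(m[r,250:300])[0]+250; print(r,c.min() if len(c) else None,c.max() if len(c) else None)
rows=np.where(m[120:220,281])[0]+120;print(rows.min(),rows.max())
w=world(d,[(282,rows.min()),(282,rows.max()+1)],.010);print(w,((w-p)@Rm*1000).round(1), w.mean(0))
```

```text
132 None None
138 288 288
144 288 288
150 276 287
156 275 287
162 259 287
168 275 287
174 259 287
180 275 287
186 259 287
192 275 287
198 258 287
204 276 287
210 None None
135 207
[[ 0.52863107 -0.3802763   0.01      ]
 [ 0.44211914 -0.35981161  0.01      ]] [[ 50.1  -1.1 181.8]
 [-38.8  -1.1 181.8]] [ 0.4853751  -0.37004396  0.01      ]
```

```bash
python3 -m jog '[[2,0,-30,0],[4,0,-70,0],[6,-1,-110,0],[6,-1,-150,0],[6,-1,-175,0],[6,-1,-185,0],[6,-1,-190,0],[6,-1,-190,0]]' 0.0
python3 -m jog '[[0,0,0,0],[0,0,0,0],[0,0,0,0],[0,0,-3,0],[0,0,-6,0],[0,0,-8,0],[0,0,-8,0],[0,0,-8,0]]'
```

```text
time: 22.35
position: [0.4861, -0.3714, 0.0026]
tool_rot: [3.12, -0.365, 0.002]
ft_force: [0.0, -0.4, 0.6]
grip_width: 0.497
time: 23.35
position: [0.4856, -0.371, -0.0062]
tool_rot: [3.12, -0.365, -0.0]
ft_force: [-0.1, -0.1, 0.1]
grip_width: 0.501
```

```bash
python3 -m jog '[[0,0,-1,0],[0,0,-2.5,0],[0,0,-2.5,0],[0,0,-2.5,0],[0,0,-2.5,0],[0,0,-2.5,0],[0,0,-2.5,0],[0,0,-2.5,0]]'
python3 -m jog '[[0,0,0,0],[0,0,0,0],[0,0,0,0],[0,0,0,0],[0,0,0,0],[0,0,0,0],[0,0,0,0],[0,0,0,0]]' -1 20
python3 -m jog '[[0,0,20,0],[0,0,60,0.1],[0,0,110,0.2],[0,10,160,0.35],[0,40,210,0.5],[0,80,240,0.65],[0,120,240,0.8],[0,160,240,0.95]]'
python3 -m jog '[[10,40,0,0.15],[20,80,0,0.3],[35,120,0,0.45],[50,160,0,0.6],[65,190,0,0.75],[75,210,0,0.9],[80,210,0,0.984],[80,210,0,0.984]]'
python3 - <<'E'
from h import *
print(yaw());s=get_state();d=shot("wrist");save(d,"w11.png");print(s["position"])
show("y",blobs(d,Y,.004,amin=100))
E
```

```text
time: 24.35
position: [0.4856, -0.3709, -0.0087]
tool_rot: [3.12, -0.365, -0.0]
ft_force: [-0.2, 0.3, -0.6]
grip_width: 0.497
time: 25.35
position: [0.4856, -0.3709, -0.0087]
tool_rot: [-3.12, 0.365, 0.0]
ft_force: [1.0, 0.4, 0.0]
grip_width: 0.137
time: 26.35
position: [0.4858, -0.2099, 0.2335]
tool_rot: [2.937, 1.108, 0.003]
ft_force: [1.1, 1.0, -0.8]
grip_width: 0.138
time: 27.35
position: [0.5658, -0.0009, 0.2324]
tool_rot: [2.072, 2.359, 0.001]
ft_force: [0.0, -0.3, 0.0]
grip_width: 0.134
97.41262245047817
[ 0.56577787 -0.00090623  0.23237618]
y 669.0 [212.3 220.7] [ 0.477  -0.0848] rect [489.3 -77.3] [55.8 70.4] 8.5
y 114.0 [300.5 181.7] [ 0.5926 -0.0128] rect [592.6 -13.2] [12.3 19.5] 8.6
y 591.5 [218.6 160.6] [0.4796 0.0017] rect [479.4   1.5] [36.5 36.7] 5.0
y 664.0 [215.9 114.3] [0.4715 0.0613] rect [471.6  61.6] [37.  37.1] 51.3
y 2108.0 [302.2  91.9] [0.5779 0.1027] rect [577.1 101.4] [41.6 92.5] 7.6
y 764.0 [213.   64.4] [0.4631 0.1214] rect [463.4 121.4] [38.5 36.3] 52.1
```

Run:
```python
from h import *
s=get_state();p=s["position"];d=shot("wrist");Rm=R.from_rotvec(s["tool_rot"]).as_matrix()
h=hsv(d,(0,0,560,420));m=(OC(h[...,0],h[...,1],h[...,2]))
rows=np.where(m[100:260,282])[0]+100;print(rows)
for r in range(150,250,6):
    c=np.where(m[r,230:330])[0]+230; print(r,c.min() if len(c) else None,c.max() if len(c) else None)
w=world(d,[(282,rows.min())],p[2]+.0087+.010);print(((w-p)@Rm*1000).round(1))
print("move",(np.array([.5884,.1035])-p[:2])*1000)
```

```text
[171 172 173 174 175 176 177 178 179 180 181 182 183 184 185 186 187 188
 189 190 191 192 193 194 195 196 197 198 199 200 201 202 203 204 205 206
 207 208 209 210 211 212 213 214 215 216 217 218 219 220 221 222 223 224
 225 226 227 228 229 230 231 232 233 234 235 236 237 238 239 240 241 242
 243 244 245 246 247 248 249 250 251 252 253 254 255 256 257 258 259]
150 None None
156 None None
162 233 233
168 232 232
174 267 305
180 267 295
186 267 295
192 230 295
198 230 295
204 230 307
210 267 307
216 231 307
222 230 307
228 230 307
234 243 306
240 230 293
246 232 293
[[ 46.5   0.1 -18.7]]
move [ 22.84398207 104.75074356]
```

```bash
python3 -m jog '[[8,40,0,0],[16,80,0,0],[23,104,-20,0],[23,104,-80,0],[23,104,-130,0],[23,104,-180,0],[23,104,-205,0],[23,104,-212,0]]'
python3 -m jog '[[0,0,0,0],[0,0,0,0],[0,0,0,0],[0,0,0,0],[0,0,0,0],[0,0,0,0],[0,0,0,0],[0,0,0,0]]'
python3 - <<'E'
from h import *
print(yaw());s=get_state();p=s["position"];d=shot("wrist");save(d,"w12.png");print(p)
print("move",(np.array([.5884,.1030])-p[:2])*1000)
E
```

```text
time: 28.45
position: [0.5872, 0.102, 0.0178]
tool_rot: [-2.073, -2.358, 0.004]
ft_force: [-0.1, -0.1, 0.9]
grip_width: 0.133
time: 29.45
position: [0.5885, 0.1031, 0.0192]
tool_rot: [-2.072, -2.361, 0.0]
ft_force: [-0.6, 0.3, -1.1]
grip_width: 0.135
97.45110407006949
[0.5885164  0.1030755  0.01923299]
move [-0.11640181 -0.0755014 ]
```

```bash
python3 -m jog '[[0,0,-4,0],[0,0,-8,0],[0,0,-12,0],[0,0,-15,0],[0,0,-18,0],[0,0,-19,0],[0,0,-19,0],[0,0,-19,0]]'
python3 -m jog '[[0,0,-1,0],[0,0,-2,0],[0,0,-3,0],[0,0,-3,0],[0,0,-3,0],[0,0,-3,0],[0,0,-3,0],[0,0,-3,0]]'
```

```text
time: 30.5
position: [0.5887, 0.1031, 0.0004]
tool_rot: [2.072, 2.361, 0.0]
ft_force: [-0.0, 0.8, -0.9]
grip_width: 0.138
time: 31.5
position: [0.5886, 0.1031, -0.0027]
tool_rot: [2.072, 2.361, 0.0]
ft_force: [0.7, -0.7, -1.4]
grip_width: 0.13
```

```bash
python3 -m jog '[[0,0,-1,0],[0,0,-1.5,0],[0,0,-1.5,0],[0,0,-1.5,0],[0,0,-1.5,0],[0,0,-1.5,0],[0,0,-1.5,0],[0,0,-1.5,0]]'
python3 -m jog '[[0,0,0,0],[0,0,0,0],[0,0,0,0],[0,0,20,0],[0,0,60,0],[0,0,120,0],[0,0,180,0],[0,0,180,0]]' -0.3
python3 - <<'E'
from h import *
print(yaw());s=get_state();p=s["position"];d=shot("wrist");save(d,"w13.png");print(p)
S=shot("side");im=np.hstack([cv2.resize(d["image"][100:240,200:360],(400,350)),cv2.resize(S["image"][180:390,160:400],(400,350),interpolation=cv2.INTER_CUBIC)])
cv2.imwrite("pics/z13.png",im[:,:,::-1])
show("o",blobs(d,OC,.010,roi=(200,60,350,240),amin=100));show("y",blobs(d,Y,.004,amin=15))
show("G",blobs(S,G,.024));show("G",blobs(shot("scene"),G,.024,roi=(300,90,400,140)))
E
```

```text
time: 32.5
position: [0.5885, 0.103, -0.0042]
tool_rot: [2.072, 2.361, -0.0]
ft_force: [0.2, -0.1, 0.0]
grip_width: 0.132
time: 33.5
position: [0.5923, 0.1046, 0.1834]
tool_rot: [2.066, 2.355, 0.014]
ft_force: [0.0, -0.1, 0.2]
grip_width: 0.351
97.47395763936476
[0.59225085 0.10463402 0.18335774]
o 1221.5 [270.7 177.1] [0.5805 0.1059] rect [575.8 102. ] [41.7 92.8] 7.6
y 70.5 [268.8 266.3] [ 0.5923 -0.0134] rect [592.  -13.8] [11.7 13.1] 7.2
y 327.0 [181.4 240.9] [0.4774 0.008 ] rect [477.6   9.2] [36.7 19.3] 7.6
y 690.0 [177.6 200.6] [0.4707 0.0611] rect [470.6  60.9] [37.7 37. ] 9.0
y 47.5 [283.1 200.6] [0.599  0.0776] rect [598.6  80.5] [ 2.5 43.1] 7.5
y 16.5 [283.1 171.4] [0.5943 0.1134] rect [594.5 111.4] [ 2.4 14.5] 7.6
y 21.0 [283.  159.5] [0.5923 0.1275] rect [592.4 127.5] [ 2.4 13. ] 7.5
y 421.0 [258.5 179.1] [0.5663 0.1004] rect [567.6  99.3] [24.6 67.4] 7.7
y 15.5 [283.  146.9] [0.5904 0.1421] rect [590.4 142. ] [2.3 9.3] 7.5
y 752.0 [172.8 151.2] [0.4628 0.121 ] rect [462.4 120.9] [36.7 35.2] 7.1
G 133.5 [260.7 363.5] [0.4314 0.3876] rect [430.3 388.2] [27.3 35. ] 25.5
```

View pics/z13.png

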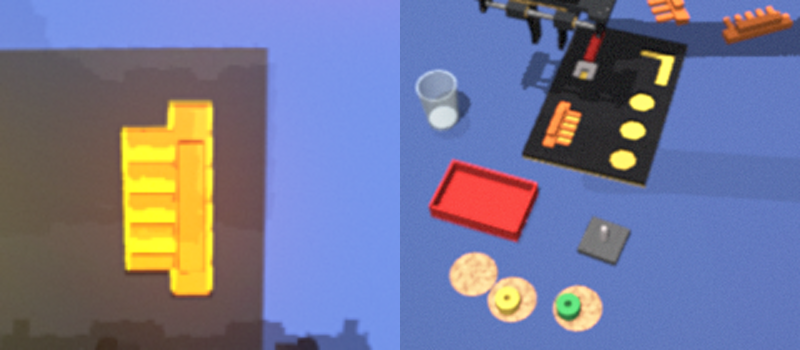

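The comb lies in its cavity with yellow showing along the rims. Now over to the gauge and sleeves for a close look.

```bash
python3 -m jog '[[-25,25,20,0],[-50,50,40,0],[-75,75,40,0],[-100,100,40,0],[-130,120,40,0],[-150,140,40,0],[-155,150,40,0],[-155,150,40,0]]' 0.4
cat >> h.py <<'E'
DK=lambda h,s,v:(v<75)&(s<110)
E
python3 - <<'E'
from h import *
print(yaw());s=get_state();p=s["position"];d=shot("wrist");save(d,"w14.png");print(p)
show("g",blobs(d,G,.024,amin=50));show("y",blobs(d,Y,.024,amin=50,roi=(0,0,560,240)));show("dk",blobs(d,DK,.014,amin=200,roi=(100,20,460,240)))
E
```

```text
time: 34.65
position: [0.4334, 0.253, 0.2152]
tool_rot: [-2.071, -2.362, 0.001]
ft_force: [0.1, -0.6, 1.0]
grip_width: 0.7
97.50710422177505
[0.43344759 0.25304824 0.21517981]
g 631.5 [298.5  65. ] [0.4346 0.3828] rect [434.7 382.7] [30.6 32.1] 7.7
y 659.5 [372.1  50.5] [0.5144 0.4098] rect [514.4 409.7] [32.1 32.2] 73.7
```

View pics/w14.png

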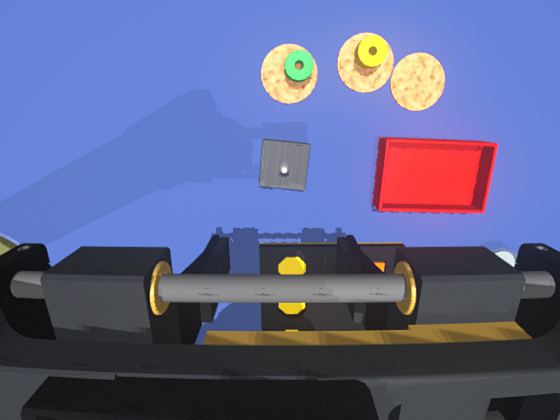

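Run:
```python
from h import *
s=get_state();p=s["position"];d=shot("wrist")
g=cv2.cvtColor(d["image"],cv2.COLOR_RGB2GRAY).astype(int)
print(g[158:180,274:296])
w=world(d,[(264,140),(310,142),(304,190),(260,188)],.014);print(w[:,:2].round(4),w.mean(0))
print("green move",(np.array([.4347,.3827])-p[:2])*1000)
```

```text
[[128 132 135 134 133 131 130 126 128 134 134 130 129 130 130 131 130 131
  132 131 132 132]
 [128 132 135 137 131 132 131 126 127 132 135 129 128 131 128 129 130 131
  133 131 130 133]
 [129 132 135 133 133 132 129 128 129 136 136 133 129 129 130 131 131 129
  132 130 129 131]
 [128 131 134 135 132 130 128 135 142 145 147 142 135 128 128 129 131 131
  131 130 131 130]
 [130 133 136 134 133 128 130 142 149 149 149 147 141 129 128 131 129 130
  132 131 129 131]
 [131 135 136 132 131 126 137 148 153 156 154 151 143 131 123 130 128 129
  131 127 130 131]
 [131 134 135 133 130 125 143 156 167 169 169 159 146 133 126 132 130 130
  131 128 128 132]
 [131 134 136 131 129 132 150 168 182 185 183 175 156 137 126 132 130 132
  132 127 129 131]
 [133 134 137 132 129 138 160 183 213 221 215 195 167 144 127 130 131 131
  128 129 129 133]
 [132 134 135 132 130 138 166 208 246 252 248 233 183 145 128 129 130 132
  129 128 129 131]
 [130 134 135 133 129 137 172 233 254 252 253 254 208 143 121 127 129 131
  130 129 130 131]
 [132 134 133 134 126 124 169 240 254 251 253 254 212 136 116 128 131 131
  1
[... 389 characters left out ...]
[133 134 132 135 133 121  82  79  83  82  80  82  95 102 134 128 129 130
  127 126 129 129]
 [132 133 132 131 130 123  97 100 102  91  81  90 123 130 131 129 130 129
  129 130 130 127]
 [133 136 131 131 129 128 127 132 133 117 100 105 131 130 129 127 132 131
  127 130 130 127]
 [133 135 131 132 127 126 128 133 134 134 129 130 131 128 129 130 132 129
  128 129 127 127]
 [132 133 132 130 131 126 127 131 134 131 129 129 129 131 129 130 132 128
  128 126 128 130]
 [133 135 133 129 128 126 130 133 134 132 132 129 129 127 128 131 130 129
  129 130 128 126]]
[[0.406  0.2923]
 [0.4624 0.2973]
 [0.4641 0.2361]
 [0.4079 0.2314]] [0.4350955  0.26426772 0.014     ]
green move [  0.63931918 130.47905569]
```

```bash
python3 - <<'E'
from h import *
d=shot("wrist");print(world(d,[(283.2,168.8)],.044))
E
python3 -m jog '[[0,40,0,0],[0,80,0,0],[1,120,0,0],[1,130,-40,0],[1,130,-90,0],[1,130,-140,0],[1,130,-180,0],[1,130,-195,0]]' 0.3
python3 -m jog '[[0,0,0,0],[0,0,0,0],[0,0,0,0],[0,0,-6,0],[0,0,-12,0],[0,0,-18,0],[0,0,-20,0],[0,0,-20,0]]'
```

```text
[[0.4336598  0.26497354 0.044     ]]
time: 35.8
position: [0.4341, 0.3808, 0.0178]
tool_rot: [-2.074, -2.359, 0.007]
ft_force: [0.1, -1.1, 0.8]
grip_width: 0.651
time: 36.8
position: [0.4344, 0.383, 0.0005]
tool_rot: [-2.072, -2.361, 0.001]
ft_force: [-0.0, 0.1, -0.6]
grip_width: 0.65
```

```bash
python3 -m jog '[[0,0,-3,0],[0,0,-6,0],[0,0,-9,0],[0,0,-9,0],[0,0,-9,0],[0,0,-9,0],[0,0,-9,0],[0,0,-9,0]]'
python3 - <<'E'
from h import *
d=shot("wrist");show("g",blobs(d,G,.024,amin=50))
b=[x for x in blobs(d,G,.024,amin=50)][0]["c"].reshape(-1,2);print(b.min(0),b.max(0))
S=shot("scene");show("sceneG",blobs(S,G,.024,roi=(300,90,400,140)))
E
python3 -m jog '[[0,0,0,0],[0,0,0,0],[0,0,0,0],[0,0,0,0],[0,0,0,0],[0,0,0,0],[0,0,0,0],[0,0,0,0]]' -1 10
```

```text
time: 37.8
position: [0.4346, 0.3831, -0.0082]
tool_rot: [2.072, 2.361, 0.0]
ft_force: [0.5, 0.4, 0.2]
grip_width: 0.65
g 2429.5 [283.9 250.2] [0.435  0.3887] rect [434.2 390.6] [31.7 33.1] 7.5
[254 218] [312 274]
sceneG 72.5 [332.  113.2] [0.4415 0.3729] rect [442.5 374.8] [30.3 51.8] 36.4
time: 38.9
position: [0.4345, 0.3831, -0.0082]
tool_rot: [2.072, 2.361, 0.0]
ft_force: [-0.4, -0.0, -0.2]
grip_width: 0.386
```

Green is held (33.6 mm wide). Carry it over the pin.

```bash
python3 -m jog '[[0,0,30,0],[0,0,70,0],[0,0,100,0],[0,-40,100,0],[0,-80,100,0],[-1,-110,100,0],[-1,-118,100,0],[-1,-118,100,0]]'
python3 -m jog '[[0,0,0,0],[0,0,0,0],[0,0,-10,0],[0,0,-20,0],[0,0,-25,0],[0,0,-30,0],[0,0,-30,0],[0,0,-30,0]]'
python3 - <<'E'
from h import *
p=get_state()["position"];print(p,"move",(np.array([.4337,.2650])-p[:2])*1000)
d=shot("wrist");save(d,"w15.png");show("g",blobs(d,G,p[2]+.032,amin=50))
S=shot("side");save(S,"s15.png");print("pin tip px",pix(S,[[.4337,.265,.044],[p[0],p[1],p[2]+.0082],[p[0],p[1],p[2]+.0322]]));show("sg",blobs(S,G,p[2]+.02,amin=20))
E
```

```text
time: 39.9
position: [0.4338, 0.2653, 0.092]
tool_rot: [2.073, 2.36, 0.001]
ft_force: [0.2, -0.7, -0.5]
grip_width: 0.389
time: 40.9
position: [0.4338, 0.2652, 0.062]
tool_rot: [2.072, 2.361, 0.001]
ft_force: [0.1, 0.7, 0.4]
grip_width: 0.39
[0.43375867 0.26515918 0.06200022] move [-0.05867337 -0.15917687]
g 2796.0 [282.3 247.6] [0.4331 0.2721] rect [432.9 272.8] [32.8 33.7] 7.5
pin tip px [[281.54422461 316.12986558]
 [281.54835191 310.39268102]
 [281.59933482 304.92123776]]
sg 164.5 [281.1 307.7] [0.4348 0.2656] rect [435.3 265. ] [32.6 40.7] 23.9
```

```bash
python3 -m jog '[[0,0,-6,0],[0,0,-12,0],[0,0,-18,0],[0,0,-22,0],[0,0,-22,0],[0,0,-22,0],[0,0,-22,0],[0,0,-22,0]]'
python3 -m jog '[[0,0,-1,0],[0,0,-2,0],[0,0,-3,0],[0,0,-4,0],[0,0,-5,0],[0,0,-6,0],[0,0,-7,0],[0,0,-8,0]]'
```

```text
time: 42.0
position: [0.4337, 0.2651, 0.0399]
tool_rot: [2.072, 2.361, 0.0]
ft_force: [0.5, 0.6, -0.5]
grip_width: 0.382
time: 43.0
position: [0.4335, 0.265, 0.0317]
tool_rot: [2.072, 2.361, -0.0]
ft_force: [0.3, -0.5, 0.4]
grip_width: 0.39
```

```bash
python3 -m jog '[[0,0,-1,0],[0,0,-2,0],[0,0,-3,0],[0,0,-3,0],[0,0,-3,0],[0,0,-3,0],[0,0,-3,0],[0,0,-3,0]]'
python3 -m jog '[[0,0,-1,0],[0,0,-2,0],[0,0,-2,0],[0,0,-2,0],[0,0,-2,0],[0,0,-2,0],[0,0,-2,0],[0,0,-2,0]]'
```

```text
time: 44.0
position: [0.4337, 0.266, 0.0302]
tool_rot: [2.072, 2.361, 0.001]
ft_force: [-3.1, -1.0, 10.6]
grip_width: 0.389
time: 45.0
position: [0.4345, 0.2667, 0.029]
tool_rot: [2.071, 2.361, 0.004]
ft_force: [-3.6, -1.0, 14.4]
grip_width: 0.389
```

It stops at the tip height with 14 N. Release it so it can settle by itself, then look.

```bash
python3 -m jog '[[0,0,2,0],[0,0,4,0],[0,0,4,0],[0,0,4,0],[0,0,4,0],[0,0,4,0],[0,0,4,0],[0,0,4,0]]'
python3 -m jog '[[0,0,0,0],[0,0,0,0],[0,0,0,0],[0,0,0,0],[0,0,0,0],[0,0,0,0],[0,0,0,0],[0,0,0,0]]' -0.1
python3 - <<'E'
from h import *
p=get_state()["position"];print(p)
d=shot("wrist");save(d,"w16.png")
for z in(.038,.064):show("g",blobs(d,G,z,amin=50))
S=shot("side");show("sg",blobs(S,G,.05,amin=20));print(pix(S,[[.4337,.265,.05],[.4337,.265,.026]]))
C=shot("scene");h=blobs(C,G,.05,amin=10,roi=(280,90,360,150));show("cg",h);print(pix(C,[[.4337,.265,.05],[.4337,.265,.026]]))
E
```

```text
time: 46.0
position: [0.4337, 0.2651, 0.0308]
tool_rot: [2.072, 2.361, 0.001]
ft_force: [1.5, 0.8, 0.7]
grip_width: 0.388
time: 47.0
position: [0.4336, 0.2651, 0.0308]
tool_rot: [2.072, 2.361, 0.0]
ft_force: [0.8, 0.4, 0.3]
grip_width: 0.452
[0.43355404 0.26506299 0.0307871 ]
g 2766.0 [282.1 248. ] [0.4343 0.2604] rect [434.3 261.6] [37.6 39. ] 7.6
g 2766.0 [282.1 248. ] [0.4327 0.2723] rect [432.8 273.3] [32.2 33.4] 7.6
sg 151.0 [281.6 314.9] [0.4335 0.2651] rect [433.7 265.3] [31.  38.4] 23.9
[[281.5565273  314.8229587 ]
 [281.50793679 319.99091342]]
cg 84.5 [310.7 122.1] [0.4316 0.267 ] rect [433.4 266.5] [32.1 52.4] 38.3
[[310.83865902 122.69157146]
 [310.37235999 128.39274348]]
```

The sleeve rests at a centre height of about 0.05 when free, so green is tight. Into the dish.

```bash
python3 -m jog '[[0,0,-1,0],[0,0,-1,0],[0,0,-1,0],[0,0,-1,0],[0,0,-1,0],[0,0,-1,0],[0,0,-1,0],[0,0,-1,0]]' -1 10
python3 -m jog '[[0,0,20,0],[0,0,40,0],[0,0,60,0],[40,3,70,0],[80,6,70,0],[120,9,70,0],[163,11,70,0],[163,11,70,0]]'
python3 -m jog '[[0,0,0,0],[0,0,0,0],[0,0,-20,0],[0,0,-40,0],[0,0,-60,0],[0,0,-80,0],[0,0,-86,0],[0,0,-86,0]]'
python3 - <<'E'
from h import *
p=get_state()["position"];print(p)
for n in("scene","side"):
    S=shot(n);show(n,blobs(S,G,p[2]+.02,amin=10,roi=(200,90,400,380)));show(n,blobs(S,RD,.02,amin=500))
E
```

```text
time: 48.15
position: [0.4336, 0.265, 0.0298]
tool_rot: [2.072, 2.361, 0.0]
ft_force: [0.4, 0.4, 0.4]
grip_width: 0.387
time: 49.15
position: [0.5999, 0.2746, 0.1002]
tool_rot: [2.077, 2.357, 0.002]
ft_force: [-0.8, -0.0, -0.5]
grip_width: 0.386
time: 50.15
position: [0.5963, 0.2761, 0.0132]
tool_rot: [-2.072, -2.361, 0.001]
ft_force: [-0.3, -0.9, 0.6]
grip_width: 0.39
[0.59630393 0.27611712 0.01321182]
scene 86.5 [354.5 147.4] [0.5942 0.2788] rect [595.8 279.6] [30.8 49.5] 34.5
scene 953.5 [363.5 159. ] [0.6375 0.2675] rect [624.9 274.6] [145.8 113.8] 6.2
side 102.0 [218.  298.4] [0.5996 0.277 ] rect [600.4 276.4] [24.4 41.3] 61.9
side 1162.0 [206.9 305.1] [0.6205 0.2987] rect [621.  291.6] [145.8  79. ] 6.1
```

Held and over the dish. Release, then go to the yellow sleeve, last seen at (0.5144, 0.4097), and check it again from above.

```bash
python3 -m jog '[[0,0,0,0],[0,0,0,0],[0,0,0,0],[0,0,0,0],[0,0,20,0],[0,0,60,0],[0,0,110,0],[0,0,150,0]]' 0.1
python3 -m jog '[[-20,20,0,0],[-40,40,0,0],[-60,60,0,0],[-80,72,0,0],[-80,72,0,0],[-80,72,0,0],[-80,72,0,0],[-80,72,0,0]]' 0.3
python3 - <<'E'
from h import *
p=get_state()["position"];print(p);d=shot("wrist");save(d,"w17.png")
show("y",blobs(d,Y,.024,amin=50,roi=(0,0,560,240)));show("g",blobs(d,G,.028,amin=20))
S=shot("side");show("g side",blobs(S,G,.02,amin=20));show("y side",blobs(S,Y,.024,amin=20,roi=(180,330,330,400)))
E
```

```text
time: 51.25
position: [0.597, 0.2768, 0.1677]
tool_rot: [2.071, 2.361, 0.005]
ft_force: [0.2, -0.6, -0.1]
grip_width: 0.553
time: 52.25
position: [0.5173, 0.3472, 0.1636]
tool_rot: [2.074, 2.359, -0.0]
ft_force: [-0.1, -0.8, -0.2]
grip_width: 0.651
[0.51734265 0.34718462 0.1635647 ]
y 780.5 [287.9 125.9] [0.515  0.4107] rect [514.8 410.6] [31.5 32.3] 52.6
g side 111.0 [219.9 302.1] [0.5953 0.2777] rect [595.2 277.1] [24.9 41.5] 28.4
```

```bash
python3 -m jog '[[-1,30,0,0],[-2,63,0,0],[-2,63,-40,0],[-2,63,-80,0],[-2,63,-120,0],[-2,63,-145,0],[-2,63,-150,0],[-2,63,-150,0]]'
python3 -m jog '[[0,0,-5,0],[0,0,-10,0],[0,0,-15,0],[0,0,-18,0],[0,0,-18,0],[0,0,-18,0],[0,0,-18,0],[0,0,-18,0]]'
```

```text
time: 53.35
position: [0.5149, 0.4114, 0.0143]
tool_rot: [-2.073, -2.361, -0.001]
ft_force: [-0.8, -0.7, 0.5]
grip_width: 0.649
time: 54.35
position: [0.5147, 0.4111, -0.004]
tool_rot: [2.072, 2.361, 0.0]
ft_force: [-0.8, 0.1, 0.0]
grip_width: 0.649
```

```bash
python3 -m jog '[[0,0,-2,0],[0,0,-4.5,0],[0,0,-4.5,0],[0,0,-4.5,0],[0,0,-4.5,0],[0,0,-4.5,0],[0,0,-4.5,0],[0,0,-4.5,0]]'
python3 -m jog '[[0,0,0,0],[0,0,0,0],[0,0,0,0],[0,0,0,0],[0,0,0,0],[0,0,0,0],[0,0,0,0],[0,0,0,0]]' -1 10
python3 -m jog '[[0,0,30,0],[0,0,70,0],[0,0,100,0],[-20,-40,100,0],[-40,-80,100,0],[-60,-110,100,0],[-81,-146,100,0],[-81,-146,100,0]]'
python3 -m jog '[[0,0,0,0],[0,0,0,0],[0,0,-10,0],[0,0,-20,0],[0,0,-30,0],[0,0,-40,0],[0,0,-50,0],[0,0,-51,0]]'
python3 - <<'E'
from h import *
p=get_state()["position"];print(p,"move",(np.array([.4337,.2650])-p[:2])*1000)
d=shot("wrist");save(d,"w18.png");show("y",blobs(d,Y,p[2]+.032,amin=50))
S=shot("side");show("sy",blobs(S,Y,p[2]+.02,amin=20,roi=(250,280,320,340)))
E
```

```text
time: 55.35
position: [0.5146, 0.4111, -0.0087]
tool_rot: [2.072, 2.361, 0.0]
ft_force: [1.5, -0.3, -1.3]
grip_width: 0.65
time: 56.35
position: [0.5146, 0.411, -0.0087]
tool_rot: [2.072, 2.361, 0.0]
ft_force: [0.6, -0.4, 0.4]
grip_width: 0.388
time: 57.35
position: [0.4328, 0.2616, 0.0908]
tool_rot: [2.074, 2.355, -0.005]
ft_force: [-0.0, 0.1, -0.7]
grip_width: 0.387
time: 58.35
position: [0.4329, 0.2647, 0.0393]
tool_rot: [-2.072, -2.361, 0.002]
ft_force: [-0.2, 0.7, -0.2]
grip_width: 0.388
[0.43287495 0.26472329 0.03932533] move [0.82504848 0.27670816]
y 407.0 [283.3 268. ] [0.4345 0.2595] rect [434.  259.8] [31.5  6.8] 7.5
y 666.5 [282.  242.4] [0.4318 0.2747] rect [431.7 275.2] [29.4 11.1] 7.6
```

```bash
python3 -m jog '[[1,0,0,0],[1,0,-3,0],[1,0,-5,0],[1,0,-7,0],[1,0,-8,0],[1,0,-9,0],[1,0,-10,0],[1,0,-10,0]]'
python3 -m jog '[[0,0,-1,0],[0,0,-2,0],[0,0,-3,0],[0,0,-3,0],[0,0,-3,0],[0,0,-3,0],[0,0,-3,0],[0,0,-3,0]]'
```

```text
time: 59.45
position: [0.4341, 0.2655, 0.0307]
tool_rot: [-2.072, -2.361, 0.001]
ft_force: [-2.5, -0.2, 4.7]
grip_width: 0.392
time: 60.45
position: [0.4349, 0.2661, 0.0289]
tool_rot: [2.072, 2.361, 0.002]
ft_force: [-3.4, -0.7, 12.3]
grip_width: 0.392
```

```bash
python3 -m jog '[[0,0,2,0],[0,0,4,0],[0,0,4,0],[0,0,4,0],[0,0,4,0],[0,0,4,0],[0,0,4,0],[0,0,4,0]]'
python3 -m jog '[[0,0,0,0],[0,0,0,0],[0,0,0,0],[0,0,0,0],[0,0,0,0],[0,0,0,0],[0,0,0,0],[0,0,0,0]]' 0.1
python3 - <<'E'
from h import *
p=get_state()["position"];print(p)
d=shot("wrist");save(d,"w19.png");show("y",blobs(d,Y,.064,amin=50))
S=shot("side");show("sy",blobs(S,Y,.05,amin=20,roi=(250,280,320,340)));print(pix(S,[[.4337,.265,.05],[.4337,.265,.026]]))
C=shot("scene");show("cy",blobs(C,Y,.05,amin=10,roi=(280,90,340,150)));print(pix(C,[[.4337,.265,.05],[.4337,.265,.026]]))
a=cv2.resize(S["image"][285:345,250:318],(400,350),interpolation=cv2.INTER_CUBIC);b=cv2.resize(d["image"][180:320,200:360],(400,350))
cv2.imwrite("pics/z19.png",np.hstack([b,a])[:,:,::-1])
E
```

```text
time: 61.45
position: [0.4346, 0.265, 0.0313]
tool_rot: [2.072, 2.361, 0.0]
ft_force: [0.8, 0.4, -0.2]
grip_width: 0.392
time: 62.45
position: [0.4346, 0.2651, 0.0313]
tool_rot: [2.072, 2.361, 0.0]
ft_force: [-0.5, -0.2, 0.7]
grip_width: 0.551
[0.4345564  0.26505171 0.03128863]
y 392.0 [282.2 267.9] [0.4354 0.2602] rect [435.1 260.2] [31.3  6.6] 8.8
y 679.5 [282.4 242.5] [0.4336 0.2753] rect [433.4 275.7] [28.1 11.4] 5.5
sy 27.5 [280.6 315.2] [0.4355 0.2668] rect [434.7 266. ] [23.7 11. ] 23.9
[[281.5565273  314.8229587 ]
 [281.50793679 319.99091342]]
cy 11.5 [312.4 119.9] [0.4294 0.2789] rect [427.1 279.5] [28.8 23.9] 4.5
[[310.83865902 122.69157146]
 [310.37235999 128.39274348]]
```

View pics/z19.png

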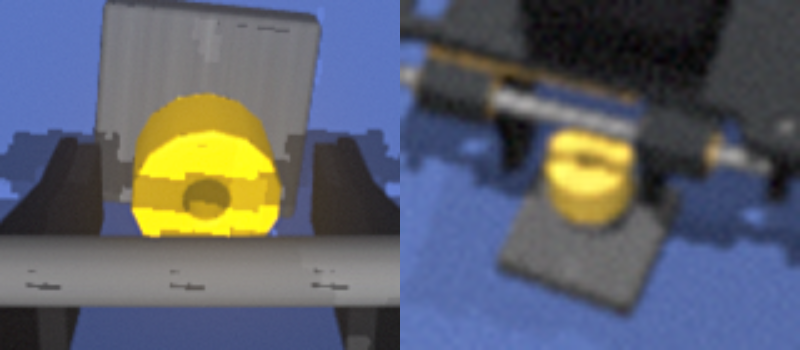

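Yellow also sits on the pin's top, clear of the block, so it is tight too. First check the beaker's clearance at the dish.

```bash
python3 - <<'E'
from h import *
C=shot("scene");S=shot("side")
print(world(C,[(381,207)],.0),world(S,[(186,249)],.0),world(C,[(386,187)],.085),world(S,[(181,229)],.085))
show("g side",blobs(S,G,.02,amin=20,roi=(150,270,260,340)))
E
python3 -m jog '[[0,0,-1,0],[0,0,-1,0],[0,0,-1,0],[0,0,-1,0],[0,0,-1,0],[0,0,-1,0],[0,0,-1,0],[0,0,-1,0]]' -1 10
```

```text
[[0.77068348 0.16079698 0.        ]] [[0.76867796 0.15500719 0.        ]] [[0.76580355 0.16085062 0.085     ]] [[0.77040941 0.15594936 0.085     ]]
g side 109.5 [219.8 302. ] [0.5955 0.2775] rect [596.3 277.8] [27.4 35.8] 27.7
time: 63.7
position: [0.4345, 0.265, 0.0303]
tool_rot: [2.072, 2.361, -0.0]
ft_force: [0.5, -0.2, -0.4]
grip_width: 0.388
```

```bash
python3 -m jog '[[0,0,25,0],[0,0,50,0],[20,2,75,0],[60,5,80,0],[110,9,80,0],[160,13,80,0],[200,16,80,0],[219,17,80,0]]'
python3 -m jog '[[0,0,0,0],[0,0,0,0],[0,0,0,0],[0,0,-25,0],[0,0,-50,0],[0,0,-75,0],[0,0,-95,0],[0,0,-96,0]]'
python3 -m jog '[[0,0,0,0],[0,0,0,0],[0,0,0,0],[0,0,0,0],[0,0,0,0],[0,0,0,0],[0,0,0,0],[0,0,0,0]]'
python3 -m jog '[[0,0,0,0],[0,0,0,0],[0,0,0,0],[0,0,0,0],[0,0,20,0],[0,0,60,0],[0,0,110,0],[0,0,160,0]]' 0.0
python3 - <<'E'
from h import *
print(get_state()["position"]);
for n in("side","scene"):
    S=shot(n);print(n);show("g",blobs(S,G,.02,amin=20));r=blobs(S,RD,.02,amin=500);show("dish",r)
    x,y,w,h=cv2.boundingRect(r[0]["c"]);show("y",blobs(S,Y,.02,amin=10,roi=(x,y,x+w,y+h)))
E
```

```text
time: 64.7
position: [0.6559, 0.2813, 0.1093]
tool_rot: [-2.075, -2.359, -0.0]
ft_force: [-0.7, 0.0, -0.1]
grip_width: 0.392
time: 65.7
position: [0.6523, 0.2813, 0.0127]
tool_rot: [-2.071, -2.361, 0.004]
ft_force: [0.1, 0.3, 0.1]
grip_width: 0.39
time: 66.7
position: [0.6535, 0.2821, 0.0143]
tool_rot: [2.072, 2.361, -0.0]
ft_force: [-0.4, -0.3, 0.5]
grip_width: 0.39
time: 67.7
position: [0.6536, 0.2823, 0.1776]
tool_rot: [2.072, 2.361, 0.002]
ft_force: [0.5, 0.1, 0.7]
grip_width: 0.501
[0.65357158 0.28232864 0.17756757]
side
g 107.0 [219.8 302. ] [0.5956 0.2775] rect [596.3 277.8] [27.4 35.7] 27.7
dish 1917.0 [210.1 299.5] [0.6212 0.2811] rect [622.5 279.6] [145.4 103.6] 6.2
scene
g 86.0 [354.2 152.1] [0.5991 0.2738] rect [598.5 275. ] [29.6 51.1] 27.9
dish 1197.0 [361.8 156.5] [0.6274 0.2732] rect [625.  274.3] [145.9 114.4] 6.1
y 55.5 [371.  157.8] [0.6518 0.2868] rect [651.7 280.2] [45.1 32.7] 83.9
```

Both sleeves are in the dish. Last check of the tray from above.

```bash
python3 -m jog '[[-10,-40,10,0],[-20,-80,20,0],[-30,-120,30,0],[-40,-160,40,0],[-50,-200,50,0],[-55,-240,50,0],[-60,-280,50,0],[-64,-300,50,0]]'
python3 -m jog '[[0,-40,0,0],[0,-60,0,0],[0,-60,0,0],[0,-60,0,0],[0,-60,0,0],[0,-60,0,0],[0,-60,0,0],[0,-60,0,0]]'
python3 - <<'E'
from h import *
print(get_state()["position"],yaw());d=shot("wrist");save(d,"w20.png")
show("spanner",blobs(d,RD,.024,amin=100,roi=(150,0,450,240)))
show("orange",blobs(d,lambda h,s,v:(h>4)&(h<19)&(s>140)&(v>150),.014,amin=60,roi=(150,0,450,240)))
show("y",blobs(d,Y,.004,amin=10,roi=(150,0,450,240)))
W=lambda h,s,v:(s<40)&(v>225)
show("jaw",blobs(d,W,.014,amin=40,roi=(200,0,450,240)))
S=shot("side");show("g",blobs(S,G,.02))
h=hsv(d,(0,0,560,420));print(h[40:120:8,280:330:6,0])
E
```

```text
time: 68.8
position: [0.5894, -0.021, 0.2253]
tool_rot: [2.075, 2.356, -0.001]
ft_force: [0.5, -0.4, -0.9]
grip_width: 0.502
time: 69.8
position: [0.5896, -0.0778, 0.2242]
tool_rot: [2.072, 2.361, 0.0]
ft_force: [0.5, 0.3, -0.8]
grip_width: 0.504
[ 0.5895571  -0.07780365  0.22424974] 97.45981518661668
spanner 536.5 [291.7 174. ] [ 0.6012 -0.075 ] rect [601.9 -76. ] [14.2 79.7] 6.8
y 919.0 [200.  169.4] [ 0.481  -0.0885] rect [490.2 -78.1] [57.3 71.9] 7.5
y 148.5 [291.4 121.5] [ 0.5926 -0.0118] rect [590.1 -12.2] [18.9 21.1] 7.5
y 739.5 [203.4  98.2] [0.4794 0.0024] rect [479.1   2.3] [37.6 37.1] 52.2
y 807.5 [199.9  46.2] [0.4707 0.0626] rect [470.2  62.9] [37.7 37.5] 4.9
y 501.5 [301.8  31.6] [0.5905 0.094 ] rect [589.2  93.4] [19.6 70.3] 6.8
y 795.0 [283.3  25.3] [0.5676 0.098 ] rect [569.   96.7] [25.8 58.7] 8.5
y 154.5 [196.1   3.3] [0.4625 0.1097] rect [462.6 108.9] [33.2  8.8] 6.1
jaw 481.5 [291.4 130.7] [ 0.5937 -0.0226] rect [593.7 -20.1] [31.5 33. ] 7.6
jaw 107.5 [444.8   5.8] [0.7511 0.1448] rect [750.1 142.7] [13.2 17.1] 13.2
g 108.5 [219.8 302. ] [0.5955 0.2775] rect [595.7 278.9] [27.4 38.4] 27.7
[[ 21  23  20  26  26   0   5 178 175]
 [ 26  26  26  11  10 169   4   2 177]
 [  6   7  30  26  25 163 175 171 175]
 [  8   9  22  15  15 171   0 169 171]
 [  9  12   6 178 178   8   0 167 176]
 [ 12   9   3   5   3   3 173 163 153]
 [ 12   5  12   6 173 176 170 161 156]
 [ 11  12  10   5   4 175 171 143 146]
 [ 10  13  11 177 177   8 176 160 122]
 [ 11  10   9  12  14   0 170 159 115]]
```

```bash
python3 -c "
from bench import *
print(close_job())"
```

```text
the job is handed in; nothing more can be done
None
```

The job is handed in, and every check I made on it agreed; the hand-in gave no verdict. It took about 70 of the 210 s.

- **Sleeves:** I tried green and then yellow on the gauge pin. Both stopped on the taper, with 12–14 N of resistance at tip height, and stayed up when released. Both are now in the red dish, green at about (0.596, 0.278) and yellow at about (0.652, 0.281). The third cork disc was empty, so there was no white sleeve.
- **Parts:** The spanner (red with steel jaws) and the smallest comb lie in their cavities. The bracket was absent. By the last wrist measurement the spanner's origin is about 1 mm from its target and turned less than 1°. The comb looked seated in the close-up, with the yellow rim showing along its edges. The final colour check could not separate it well from the yellow floor, so it has no exact final position.
- **Not rechecked:** I kept clear of the beaker, bottle and can but did not measure them again at the end.
- **One disagreement:** My first two pinches on the spanner closed on nothing. The real fingertips sit about 20 mm higher than the reported TCP, and I allowed for that from then on.

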